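Weigh out a batch of coated inserts

ROBOT

A 6-joint arm with a two-finger parallel gripper is mounted at the origin on the work surface. World frame = base frame: x ahead of the robot, y to its left, z up, the work surface at z = 0. Lengths are in m, angles in degrees, forces in N, time in s.
With the tool pointing down it reaches from about 0.325 to 0.775 m from the base axis. Payload 5.5 kg.
Tool frame: the origin (TCP) lies at the centre of the arm's flange, where the gripper is bolted on; the fingertips stand 182 mm ahead of it and the grasp point (between the pads) lies 163 mm ahead of it; z points along the fingers, y is the line along which they close (so a half turn about z gives the same grasp; the last joint's range is limited). The gripper opens to 88 mm and grips with 3 to 60 N. Pads are 20 mm wide; open, the fingers measure 115 mm over their backs; the gripper's body (75 mm by 178 mm) begins 61 mm behind the grasp point.
Start: joints at [-69.941, 5.22, 70.514, -0, 104.267, -3.249], TCP at [0.237, -0.551, 0.405] pointing down, gripper open.
Joint ranges: [-164.24, 164.24], [-49.07, 125.15], [9.68, 141.18], [-86.29, 266.29], [3.28, 154.24], [-151.56, 151.56]. Speed limits (degrees/s): [147.25, 147.25, 172.46, 180, 180, 180].

INTERFACE

Orientations are given as [roll, pitch, yaw] about the fixed x, y, z axes, in that order (R = Rz(yaw) Ry(pitch) Rx(roll)).
In Python, from station import r gives the robot as it stands. The module is installed in compiled form; this text tells all that it offers. Calls block until the motion is done:
- r.reach(position, orientation): joint-space move of the TCP to a pose.
- r.servo_line(position, rotation=None, speed=0.15): straight line of the TCP; rotation=None keeps the orientation; speed is the mean speed in m/s.
- r.move_joints(angles): joint-space move.
- r.let_go() and r.grab(squeeze=None): open the fingers fully, or close them until they stop; squeeze is the grip in N (None keeps the last).
- r.wait(seconds).
- r.inverse_kinematics(position, orientation): joint angles nearest the present ones, or None.
- r.sense(): the state.
- r.snapshot(name): name is "side" or "top" or "wrist"; returns a dict with "frame" (400x640x3 uint8, red, green, blue), "fx", "fy", "cx", "cy" (pixels), "dist_coeffs" ([k1, k2, p1, p2, k3] as OpenCV has them; the pictures are not rectified), "R" (3x3) and "t" (3): a world point X has camera coordinates R X + t. Camera axes: x right, y down, z forward; pixel columns grow to the right and rows downward; lengths in m; the calibration is good to about 2 mm. A picture is of the moment at which its call begins. There is no depth.
A pose or a line that the arm cannot do raises r.IKError and nothing moves.
- r.hand_in(): hands the job in; it is judged then, once.
The state is a dict: "clock": time; "joints": joint angles; "joint_vel": joint speeds; "joint_torque": joint torques, N m; "tcp_pos": TCP position; "orientation": TCP orientation; "contact_force": force on the tool from outside, world axes, zero at the start; "torque": the same for the moment, N m; "opening": finger opening in m; "gripper_force": force on a finger pad.
Only numpy, scipy, OpenCV 4.12 (cv2) and the standard library are available. Lean on these libraries where they do the work, as an engineer would, in place of code of your own. Each camera call takes 0.05 s, during which the arm holds its last target. There are 200 camera calls.

TASK

Get this batch ready to weigh: lift the canister off the scale by its handle and stand it on the free desk just to the right of the scale, then press the scale's zero key while the platter is empty. Slide the lifter under each tray of coated inserts and set every tray whole and flat on the platter, side by side, without the gripper's fingers ever touching a tray; finally lay the lifter back on its rest, and leave the other things on the desk alone.

Things in the scene. Friction and masses are not known exactly. Their poses are not given: they have to be found in the camera images.
- scale: Low white bench scale, fixed. Origin: on the desk under the platter's middle; x points away from its console, y to the left seen from the robot ('right of the scale' is its -y side). Fixed steel platter 240 (x) by 400 mm (y), no rim, top 58 mm above the desk. Console on the robot's side: 70 (x) by 250 mm (y), 34 mm high, centred at x = -150 mm, with a display and the zero key.
- platter (a point): Centre of the platter's top face, axes as the scale's. All three trays fit on the platter side by side in one row along y: middle ones at y = -110, 0 and +110 mm.
- zero (a joint): Zero key: the only round, raised key of the console (24 mm across, in a round collar of 40 mm). Travel in m: 0 up, 0.006 fully down; it counts as pressed beyond 0.0045 for 0.1 s. Springs back; fully down takes 5 N.
- zero_top (a point): Centre of the zero key's top face when up, 52 mm above the desk; it is pressed straight down. It lies at x = -150, y = -85 mm in the scale's frame.
- canister: Closed steel canister, 93 mm across, 104 mm high to its lid, about 0.4 to 0.7 kg, with a rigid upright stirrup handle above the lid. Stands on the platter at the start. Origin: centre of its underside; z up; its y axis runs along the handle's grip bar.
- canister_grip (a point): Middle of the canister's grip bar: a round black bar 18 mm thick and 70 mm long along the canister's y axis, 155 mm above its underside, with 42 mm free between bar and lid.
- lifter: Lifter (cranked spatula), 0.2 kg, at first in its rest. Origin: centre of the blade's underside; x to the tip, z up. Flat blade 100 (x) by 56 mm (y), 3 mm thick. A 24 mm wide neck rises from its rear edge (x = -50) back to the handle, a black bar from x = -85 to -225 mm, 20 mm wide (y), 24 mm high, its middle 56 mm above the blade's underside.
- lifter_grip (a point): Point in the handle's middle for gripping, at x = -120, y = 0, z = 56 mm in the lifter's frame; pinch the 20 mm width from above.
- lifter_rest: Fixed grey rest, axes as the lifter in it. Origin: on the desk; the resting lifter's origin is 4 mm straight above it. A base plate 4 mm thick (290 by 76 mm) carries the blade; a block at x = -200 mm (26 mm long) carries the handle's underside 48 mm above the desk between two cheeks 38 mm apart that rise to 65 mm.
- tray1: Tray of coated inserts (all trays alike), may be absent; 0.2 to 0.33 kg. Steel deck 100 (x) by 96 mm (y), 3 mm thick, on two runners 18 mm high and 6 mm wide along its x edges: the deck's underside is 18 mm up, over a tunnel 84 mm wide, open at both x ends for the lifter. Inserts reach 33 mm up. Origin: centre of its underside; x along the runners.
- tray2: Tray of coated inserts (all trays alike), may be absent; 0.2 to 0.33 kg. Steel deck 100 (x) by 96 mm (y), 3 mm thick, on two runners 18 mm high and 6 mm wide along its x edges: the deck's underside is 18 mm up, over a tunnel 84 mm wide, open at both x ends for the lifter. Inserts reach 33 mm up. Origin: centre of its underside; x along the runners.
- tray3: Tray of coated inserts (all trays alike), may be absent; 0.2 to 0.33 kg. Steel deck 100 (x) by 96 mm (y), 3 mm thick, on two runners 18 mm high and 6 mm wide along its x edges: the deck's underside is 18 mm up, over a tunnel 84 mm wide, open at both x ends for the lifter. Inserts reach 33 mm up. Origin: centre of its underside; x along the runners.
- bottle: Bystander: water bottle, 62 mm across, 190 mm high, standing. Origin: centre of its underside.
- tape_roll: Bystander: roll of tape lying flat, 104 mm across, 25 mm high. Origin: centre of its underside.
- tin: Bystander: open tin, 90 mm across, 100 mm high. Origin: centre of its underside.
Not all that is in view belongs to the job. Leave any green or orange look-alike of the canister alone.

How it is judged (in metres and radians):
On the way, in this order (a step that is already met when the one before it is completed fails the run):
1. the canister stands on the desk to the right of the scale (height (world z) of canister below 0.012 m and angle between canister's own z axis and vertical below 0.1 rad and linear speed of canister below 0.03 m/s and y of canister in the frame of scale between -0.45 and -0.2 m and x of canister in the frame of scale between -0.24 and 0.24 m), for 0.2 s.
2. the zero key is pressed while the platter is empty (value of joint zero above 0.0045 m and height (world z) of each of tray1, tray2, tray3 below 0.04 m), for 0.1 s.
At the end, for the whole second after the job is handed in: Canister upright on the desk, its middle 200 to 450 mm right of the scale's middle (within 240 mm fore or aft); each tray flat on the platter, its middle within 80 mm (x) and 160 mm (y) of the platter's; lifter level in its rest within 35 mm and 0.2 rad; all at rest (all of step 1 and x of tray1 in the frame of platter between -0.08 and 0.08 m and y of tray1 in the frame of platter between -0.16 and 0.16 m and z of tray1 in the frame of platter between -0.008 and 0.008 m and angle between each of tray1, tray2, tray3's own z axis and vertical below 0.1 rad and linear speed of each of tray1, tray2, tray3, lifter below 0.03 m/s and x of tray2 in the frame of platter between -0.08 and 0.08 m and y of tray2 in the frame of platter between -0.16 and 0.16 m and z of tray2 in the frame of platter between -0.008 and 0.008 m and x of tray3 in the frame of platter between -0.08 and 0.08 m and y of tray3 in the frame of platter between -0.16 and 0.16 m and z of tray3 in the frame of platter between -0.008 and 0.008 m and horizontal distance between lifter and lifter_rest below 0.035 m and z of lifter in the frame of lifter_rest below 0.014 m and angle between lifter's own z axis and vertical below 0.12 rad and angle between the x axis of lifter and the x axis of lifter_rest, either way round below 0.2 rad); the robot touches nothing.
It fails at once if the gripper's fingers touch a tray (contact force between the fingers and tray1 above 1 N or contact force between the fingers and tray2 above 1 N or contact force between the fingers and tray3 above 1 N).
It fails at once if the canister is tipped over (angle between canister's own z axis and vertical above 0.8 rad).
It fails at once if the zero key is pressed with goods on the scale (value of joint zero above 0.0045 m and height (world z) of any of tray1, tray2, tray3, canister above 0.045 m).
It fails at once if a bystander object is shifted by more than 50 mm (distance of any of bottle, tape_roll, tin from where it was at the start of the episode above 0.05 m).
Of tray1, tray2, tray3 only 2 to 3 are there at a start; the rules pass over those that are not, and their reading is None.
At some moment in a run one of tray1, tray2, tray3, canister may be knocked a few centimetres aside while the robot is not near it.
It also fails if it takes over 208 s, if anything falls off the work surface, if the arm or the gripper's body presses on something with over 40 N, if the wrist force passes 120 N, or if a joint passes its speed limit or range.

## Working session

There is one attempt and no reset: what is moved stays moved. The work goes in short steps, each a Python script; the robot and the scene stay as the last script left them, time stands still between calls to the robot, and variables do not carry over. Pictures are saved under pics/ and viewed, at most 14 in all, crops included, and the job is handed in when it is done.

```bash
mkdir -p pics
cat > h.py <<'E'
import numpy as np, cv2
from station import r
def snap(n):
    return r.snapshot(n)
def save(s,f,crop=None,scale=1):
    im=s["frame"][:,:,::-1]
    if crop: im=im[crop[1]:crop[3],crop[0]:crop[2]]
    if scale!=1: im=cv2.resize(im,None,fx=scale,fy=scale)
    cv2.imwrite("pics/"+f,im)
def K(s): return np.array([[s["fx"],0,s["cx"]],[0,s["fy"],s["cy"]],[0,0,1.]])
def ray(s,px,z):
    """pixels -> world points on plane z"""
    p=np.array(px,float).reshape(-1,1,2)
    u=cv2.undistortPoints(p,K(s),np.array(s["dist_coeffs"],float)).reshape(-1,2)
    R=np.array(s["R"]);t=np.array(s["t"]);c=-R.T@t
    d=np.c_[u,np.ones(len(u))]@R
    return c+d*((z-c[2])/d[:,2])[:,None]
def proj(s,X):
    R=np.array(s["R"])
    return cv2.projectPoints(np.array(X,float).reshape(-1,1,3),cv2.Rodrigues(R)[0],np.array(s["t"],float),K(s),np.array(s["dist_coeffs"],float))[0].reshape(-1,2)
E
python3 - <<'E'
from h import *
for n in ("top","side"):
    s=snap(n);save(s,n+"0.png");R=np.array(s["R"]);print(n,s["fx"],s["dist_coeffs"],-R.T@np.array(s["t"]),R[2])
E
```

```text
top 418.83926723764097 [-0.10687809  0.          0.          0.          0.        ] [ 0.31941023 -0.06356661  1.3668908 ] [ 0.20506168 -0.01559744 -0.97862476]
side 368.0084660928072 [-0.07407338  0.          0.          0.          0.        ] [0.311679   0.70034907 1.1595437 ] [ 0.18601466 -0.59255427 -0.78375888]
```

View pics/top0.png

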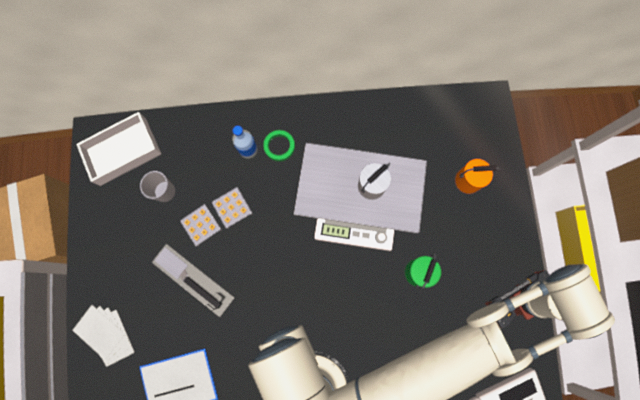

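View pics/side0.png

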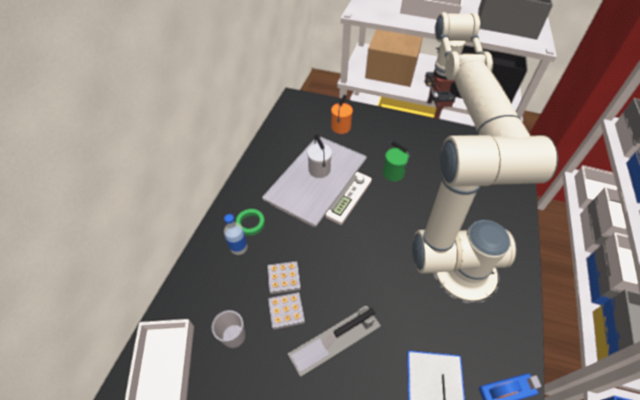

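Top view: platter corners around (306,144), (426,160), (418,232), (295,214), with the canister at (375,180). The zero key is at (381,238). Two trays are at (200,225) and (232,207), and the lifter lies in its rest from (165,255) to (225,305). The green (425,271) and orange (478,175) canisters are decoys.

Run:
```python
from h import *
s=snap("top");save(s,"c1.png",(140,170,260,330),4.5 and 3.7);
save(s,"c2.png",(285,130,445,260),4)
```

```text
(no output)
```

View pics/c1.png

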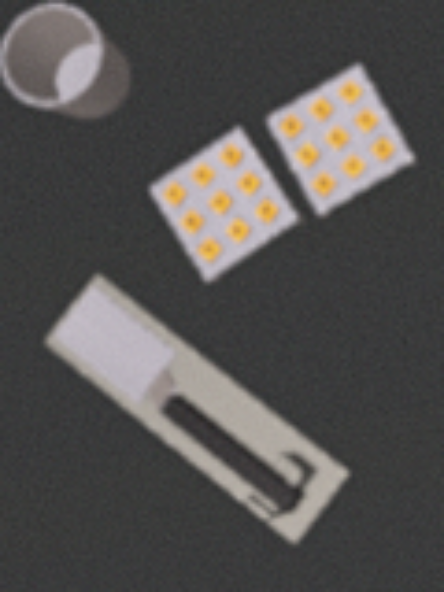

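View pics/c2.png

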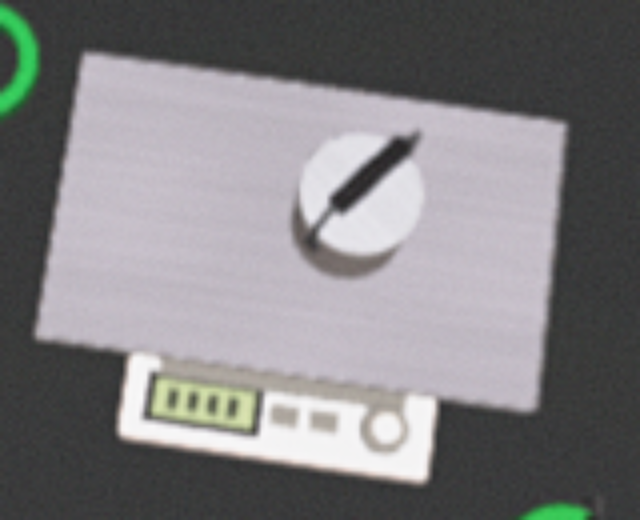

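The crops give pixel corners for the platter, rest and trays. Next I'll turn these into metric poses.

```bash
cat >> h.py <<'E'
def dots(s,z=.033):
    """insert centres on plane z (orange blobs), inside the desk's small-blob size"""
    hsv=cv2.cvtColor(s["frame"],cv2.COLOR_RGB2HSV)
    m=cv2.inRange(hsv,(12,110,140),(30,255,255))
    n,_,st,c=cv2.connectedComponentsWithStats(m)
    k=[i for i in range(1,n) if 3<st[i,4]<900]
    return c[k],st[k,4]
def grid(P):
    P=np.array(P,float)[:,:2]; c,sz,a=cv2.minAreaRect(P.astype(np.float32)*1000)
    return P.mean(0),np.array(sz),a
E
python3 - <<'E'
from h import *
s=snap("top");s2=snap("side")
c=np.array([(85,52),(567,122),(538,411),(37,340)])/4+[285,130]
P=ray(s,c-.0,.058);print("platter",P[:,:2].round(4).tolist(),P.mean(0)[:2],[np.linalg.norm(P[i]-P[i-1]).round(4) for i in range(4)])
print("key",ray(s,[np.array([384,428])/4+[285,130]],.052)[0])
cc=np.array([(98,274),(350,472),(296,544),(45,342)])/3.7+[140,170]
P=ray(s,cc,.004);print("rest",P[:,:2].round(4).tolist(),P.mean(0)[:2],[np.linalg.norm(P[i]-P[i-1]).round(4) for i in range(4)])
for q,z in(((115,337),.007),((172,404),.068),((292,500),.068)): print(q,z,ray(s,[np.array(q)/3.7+[140,170]],z)[0][:2])
q=np.array([(343,207),(412,143)])/4+[285,130]
print("bar",ray(s,q,.058+.164)[:,:2])
print("lid",ray(s,[np.array([361,193])/4+[285,130]],.058+.104)[0])
for n,v in(("top",s),("side",s2)):
    d,a=dots(v);W=ray(v,d,.033);k=[(W[i,0]<.8)&(W[i,0]>.2)&(W[i,1]>.1) for i in range(len(W))]
    W=W[k].astype(np.float32)[:,:2].copy();print(n,len(W))
    _,l,ce=cv2.kmeans(W,2,None,(3,50,1e-6),10,cv2.KMEANS_PP_CENTERS)
    for j in(0,1): print(j,(l==j).sum(),grid(W[l[:,0]==j]))
E
```

```text
platter [[0.7797, -0.0469], [0.6859, -0.4352], [0.4524, -0.3792], [0.544, 0.0099]] [ 0.61552021 -0.21284053] [np.float64(0.2425), np.float64(0.3995), np.float64(0.2401), np.float64(0.3997)]
key [ 0.45082793 -0.25690173  0.052     ]
rest [[0.4925, 0.4425], [0.3026, 0.2239], [0.245, 0.2742], [0.4356, 0.4924]] [0.36893576 0.35822435] [np.float64(0.0757), np.float64(0.2896), np.float64(0.0764), np.float64(0.2897)]
(115, 337) 0.007 [0.43503255 0.42705902]
(172, 404) 0.068 [0.37027354 0.35764595]
(292, 500) 0.068 [0.28427518 0.25982452]
bar [[ 0.59156798 -0.22101246]
 [ 0.63392238 -0.27534492]]
lid [ 0.615317  -0.2438257  0.162    ]
top 19
0 18 (array([0.5688241 , 0.26884932]), array([ 63.59166718, 178.8106842 ]), 25.691804885864258)
1 1 (array([0.58701336, 1.01755571]), array([0., 0.]), 0.0)
side 18
0 9 (array([0.5903417 , 0.21946328]), array([60.45963287, 60.26739502]), 25.868038177490234)
1 9 (array([0.54171689, 0.32458168]), array([60.30226898, 60.08460236]), 29.864160537719727)
```

```bash
cat >> h.py <<'E'
SC=np.array([.6155,-.2128]);SY=np.radians(-13.55)
def rot(a): return np.array([[np.cos(a),-np.sin(a)],[np.sin(a),np.cos(a)]])
def sc(x,y): return SC+rot(SY)@[x,y]
E
python3 - <<'E'
from h import *
s=snap("top");hsv=cv2.cvtColor(s["frame"],cv2.COLOR_RGB2HSV)
for n,lo,hi in(("green",(50,120,60),(80,255,255)),("orange",(5,150,120),(15,255,255))):
    m=cv2.inRange(hsv,lo,hi);k,_,st,c=cv2.connectedComponentsWithStats(m)
    for i in range(1,k):
        if st[i,4]>60: 
            W=ray(s,[c[i]],.09)[0][:2];print(n,st[i].tolist(),W,rot(-SY)@(W-SC))
print(r.sense()["orientation"])
w=snap("wrist");R=np.array(w["R"]);print(-R.T@np.array(w["t"]),R[2],R[0],w["fx"])
E
```

```text
green [263, 130, 32, 31, 482] [0.77068082 0.04150645] [0.09127906 0.28358595]
green [405, 256, 28, 31, 564] [ 0.33680489 -0.35096637] [-0.23856633 -0.19961717]
green [425, 262, 16, 26, 207] [ 0.31478595 -0.39965783] [-0.24856429 -0.25211225]
orange [456, 159, 37, 35, 321] [ 0.59490597 -0.5468407 ] [ 0.05824286 -0.32956801]
[-1.79960290e+02 -1.79327773e-03  2.33082220e+01]
[ 0.30522384 -0.52217035  0.38438394] [-0.24998393 -0.10668779 -0.96235428] [ 0.39576838 -0.91834982 -0.00099654] 350.8696722371495
```

```bash
cat >> h.py <<'E'
def tcp(xy,z): return [float(xy[0]),float(xy[1]),float(z)+.163]   # z = height of grasp point
def down(yaw): return [180,0,float(yaw)]
def pick_yaw(yaw,pts):
    """yaw or its half-turn twin with least |j6| over points"""
    best=None
    for y in((yaw+180)%360-180,(yaw+360)%360-180):
        q=[r.inverse_kinematics(tcp(p[:2],p[2]),down(y)) for p in pts]
        if any(a is None for a in q): print("no ik",y);continue
        m=max(abs(a[5]) for a in q)
        if best is None or m<best[0]: best=(m,y)
    print(best);return best[1]
E
python3 - <<'E'
from h import *
C=np.array([.6135,-.2465]);D=sc(-.09,-.29);print(D)
y=pick_yaw(-52,[(*C,.4),(*C,.213),(*D,.157)])
r.let_go()
r.reach(tcp(C,.33),down(y))
r.servo_line(tcp(C,.213),speed=.12)
r.grab(40);print(r.sense()["opening"],r.sense()["contact_force"])
r.servo_line(tcp(C,.28),speed=.08);print(r.sense()["opening"],r.sense()["contact_force"])
save(snap("side"),"lift.png",(230,60,460,240),3)
E
```

```text
[ 0.46005987 -0.47364165]
(np.float64(86.7849559925691), 128)
0.017115518783030196 [1.76667517 1.11210826 0.07403639]
0.01733843479070686 [ 0.33996509  0.45113473 -5.98078343]
```

View pics/lift.png

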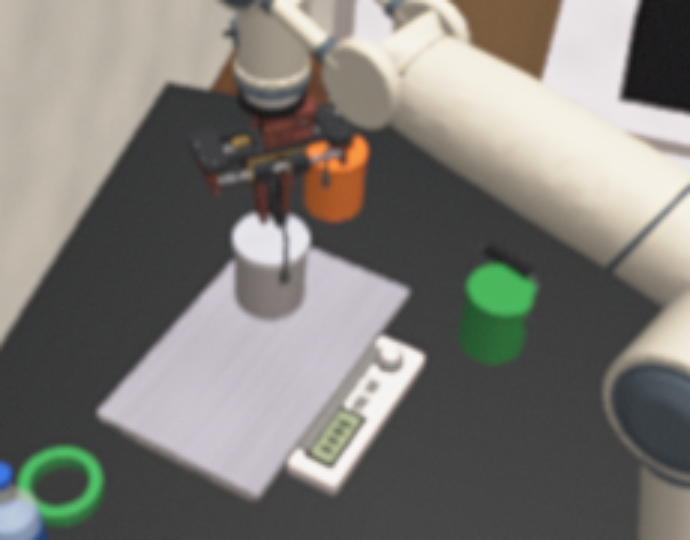

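The canister is gripped by its bar and clear of the platter. Next: set it down and press the key.

Run:
```python
from h import *
D=sc(-.09,-.29)
r.servo_line(tcp(D,.28),speed=.15)
r.servo_line(tcp(D,.162),speed=.12)
z=.162
while z>.150:
    z-=.001;r.servo_line(tcp(D,z),speed=.03)
    f=r.sense()["contact_force"][2]
    if f>-2.5: break
print(z,f)
r.let_go();r.wait(.4)
r.servo_line(tcp(D,.28),speed=.15)
s=snap("top");t=snap("side");save(t,"put.png",(280,60,460,240),3)
# key
k=np.array([.4503,-.2586]);r.grab(10)
y=pick_yaw(np.degrees(SY),[(*k,.08)])
r.reach(tcp(k,.14),down(y));r.servo_line(tcp(k,.075),speed=.1)
f0=r.sense()["contact_force"][2];z=.073
while z>.060:
    z-=.001;r.servo_line(tcp(k,z),speed=.03);f=r.sense()["contact_force"][2]-f0;print(round(z,4),round(f,2))
    if f>9: break
r.wait(.4)
r.servo_line(tcp(k,.2),speed=.15);print(r.sense()["clock"])
```

```text
0.154 -0.7962322121358228
(np.float64(69.92775041371473), np.float64(-13.550000000000011))
0.072 3.22
0.071 3.89
0.07 4.24
0.069 6.25
0.068 9.14
20.5333
```

View pics/put.png

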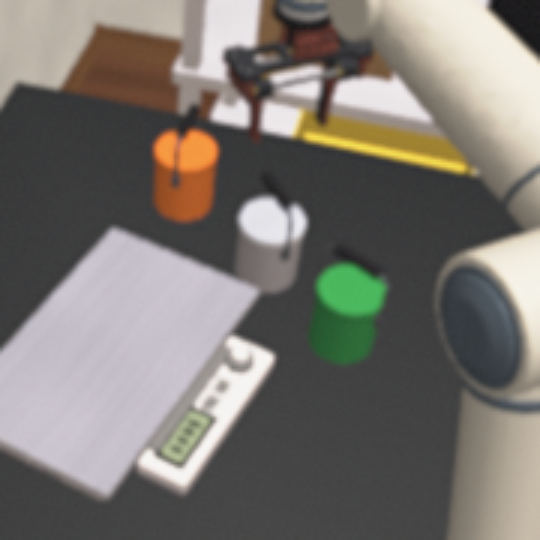

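The canister stands upright at about (270,250) in the crop, between the decoys. The key's force profile is unclear, so I'll check the key position with the wrist camera and re-press with finer steps.

Run:
```python
from h import *
k=np.array([.4503,-.2586])
w=snap("wrist");save(w,"wkey.png");print(proj(w,[*k,.052]),r.sense()["joints"])
g=cv2.cvtColor(w["frame"],cv2.COLOR_RGB2GRAY)
f0=r.sense()["contact_force"][2]
r.servo_line(tcp(k,.085),speed=.1);z=.085
while z>.058:
    z-=.001;r.servo_line(tcp(k,z),speed=.03);r.wait(.05);q=r.sense();f=q["contact_force"][2]-f0;print(round(z,4),round(q["tcp_pos"][2]-.182,4),round(f,2))
    if f>16: break
r.wait(.3);r.servo_line(tcp(k,.2),speed=.15)
```

```text
[[323.31502789 186.13301616]] [-3.36212871e+01 -7.45058219e+00  8.74146889e+01  6.20235014e-04
  1.00212427e+02  6.99279331e+01]
0.084 0.0653 -1.1
0.083 0.0639 -0.48
0.082 0.0629 -1.36
0.081 0.0619 -1.03
0.08 0.061 -0.01
0.079 0.0599 -0.27
0.078 0.059 -0.7
0.077 0.0579 -0.68
0.076 0.0569 -1.05
0.075 0.0563 0.9
0.074 0.0552 1.22
0.073 0.0541 2.02
0.072 0.0531 2.47
0.071 0.0521 3.02
0.07 0.0511 3.8
0.069 0.0504 5.8
0.068 0.0503 9.49
0.067 0.0501 13.65
0.066 0.05 18.65
```

View pics/wkey.png

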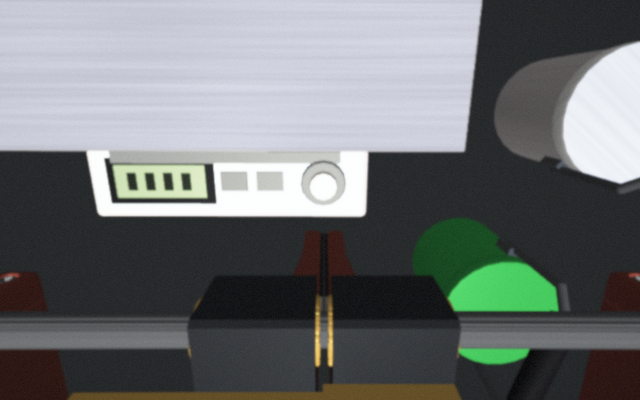

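Key travel is confirmed: contact at 56.5 mm, stop at 50.3 mm, so about 6 mm, with the fingers centred on the key at (323,186). Next, an oblique look at the trays' tunnels.

Run:
```python
from h import *
a=np.radians(28);T=np.array([.566,.272])
ok=None
for p in(-60,-50,-40,-30):
  for d in(.3,.25,.2,.15):
    for z in(.25,.3,.35):
      P=[*(T-d*np.array([np.cos(a),np.sin(a)])),z]
      if ok is None and r.inverse_kinematics(P,[180,p,28]) is not None: ok=(P,p)
print(ok)
k=np.array([.4503,-.2586]);r.reach(tcp(k,.3),down(-13.55))
r.reach(ok[0],[180,ok[1],28]);r.let_go()
w=snap("wrist");save(w,"wt.png");print(proj(w,[[.5903,.2195,.033],[.5417,.3246,.033]]))
```

```text
([np.float64(0.38941048142821455), np.float64(0.17810568744282185), 0.25], -60)
[[392.17647726 299.76817647]
 [255.55353872 292.79885108]]
```

View pics/wt.png

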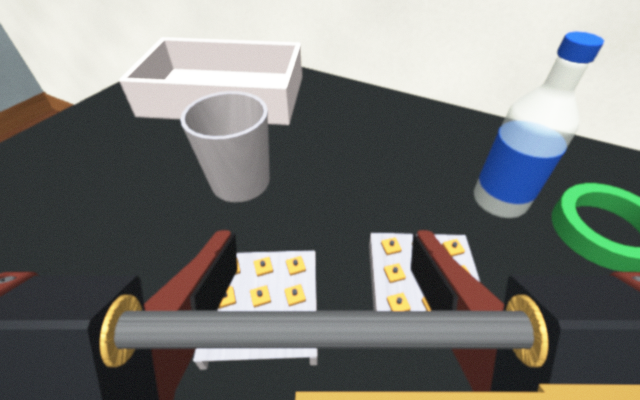

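The left tray's near edge shows two runner feet at (201,365) and (313,360), with the tunnel open toward the robot. The right tray shows a solid runner on its left side. Both trays are therefore entered along about +28°, so I'll fetch the lifter.

```bash
cat >> h.py <<'E'
RO=np.array([.4312,.4299]);RYAW=49.0;G=.105
def u(yaw): return np.array([np.cos(np.radians(yaw)),np.sin(np.radians(yaw))])
def L(o,yaw,z):
    """TCP position for lifter origin o, blade underside at z"""
    return tcp(np.array(o)-G*u(yaw),z+.056)
E
python3 - <<'E'
from h import *
r.reach(L(RO,RYAW,.12),down(RYAW));r.let_go()
r.servo_line(L(RO,RYAW,.004),speed=.12)
r.grab(60);r.wait(.2);q=r.sense();print(q["opening"],q["gripper_force"],q["tcp_pos"])
r.servo_line(L(RO,RYAW,.03),speed=.05);r.servo_line(L(RO,RYAW,.12),speed=.12);r.wait(.3)
q=r.sense();print(q["opening"],q["gripper_force"],q["contact_force"])
s=snap("side");print("origin exp",proj(s,[[*RO,.123],[*(RO+.05*u(RYAW)+.028*u(RYAW+90)),.123],[*(RO+.05*u(RYAW)-.028*u(RYAW+90)),.123]]))
save(s,"lf.png",(240,240,420,400),4)
E
```

```text
0.019396480812439703 59.99925971031189 [0.36228356 0.35068515 0.22300258]
0.019305077838342607 59.99844968318939 [ 0.08985037  0.86020478 -2.57925238]
origin exp [[307.32768593 343.76501581]
 [296.36549331 362.68777483]
 [286.39031966 344.40135833]]
```

View pics/lf.png

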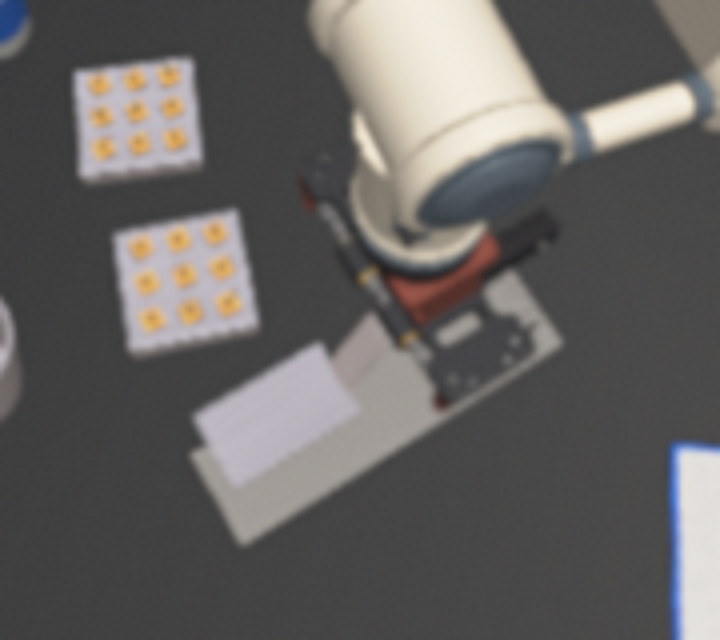

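Run:
```python
from h import *
s=snap("side")
P=ray(s,np.array([(195,415),(238,487),(360,410),(322,343)])/4+[240,240],.123)[:,:2]
c=P.mean(0);print(P.round(4).tolist(),c,c-RO,(c-RO)@u(RYAW),(c-RO)@u(RYAW+90))
t=P[0]+P[1]-P[2]-P[3];print(np.degrees(np.arctan2(t[1],t[0])),np.linalg.norm(t)/2,np.linalg.norm(P[0]-P[1]))
d,a=dots(s);W=ray(s,d,.033);W=W[(W[:,0]<.8)&(W[:,0]>.2)&(W[:,1]>.1)&(W[:,1]<.5)].astype(np.float32)[:,:2].copy()
_,l,ce=cv2.kmeans(W,2,None,(3,50,1e-6),10,cv2.KMEANS_PP_CENTERS)
for j in(0,1): print(j,(l==j).sum(),grid(W[l[:,0]==j]))
```

```text
[[0.4796, 0.4456], [0.4357, 0.4812], [0.3731, 0.4076], [0.4121, 0.3713]] [0.42512148 0.42641834] [-0.00607852 -0.00348166] -0.006615511467064138 0.002303345575849696
48.62985711129765 0.09850495958034625 0.05646422857787644
0 9 (array([0.54166709, 0.32456787]), array([60.70272064, 60.32205582]), 30.18562889099121)
1 9 (array([0.63102158, 0.20390301]), array([60.00123215, 60.44981766]), 26.743865966796875)
```

The lifter sits about 6 mm further back in the grip than planned, so I've taken G as 0.0985. The right tray has been knocked to (.631,.204). I'll start with the left tray.

```bash
cat >> h.py <<'E'
G2=.0985
def M(o,yaw,z): return tcp(np.array(o)-G2*u(yaw),z+.056)
def scoop(o,yaw,zin=.006):
    b=o-.13*u(yaw)
    r.servo_line(M(b,yaw,.12),down(yaw),speed=.15)
    r.servo_line(M(b,yaw,zin),speed=.1)
    r.servo_line(M(o-.03*u(yaw),yaw,zin),speed=.1); print("in",np.round(r.sense()["contact_force"],1))
    r.servo_line(M(o,yaw,zin),speed=.05); print("in",np.round(r.sense()["contact_force"],1))
    r.servo_line(M(o,yaw,.03),speed=.03)
    r.servo_line(M(o,yaw,.06),speed=.05); r.wait(.3); print("up",np.round(r.sense()["contact_force"],1))
E
python3 - <<'E'
from h import *
scoop(np.array([.5417,.3246]),30.0)
s=snap("side");save(s,"upB.png",(230,210,410,360),4)
E
```

```text
in [-0.2  0.1 -1.6]
in [ 0.3 -0.3 -2.2]
up [-0.4 -0.6 -4.4]
```

View pics/upB.png

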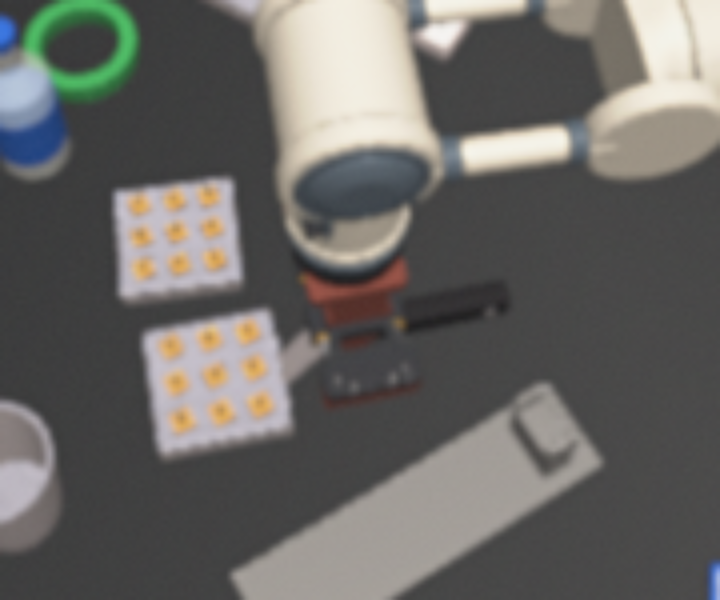

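The force shows about 0.22 kg carried and the tray looks level on the blade. I'll carry it to the right slot.

```bash
cat >> h.py <<'E'
YS=float(np.degrees(SY))
def deliver(o,yaw,ys):
    z=.13
    r.servo_line(M(o,yaw,z),speed=.08)
    r.servo_line(M(o-.08*u(yaw),yaw,z),speed=.1)
    e=sc(0,ys)
    r.servo_line(M(e-.09*u(YS),YS,z),down(YS),speed=.12)
    r.servo_line(M(e,YS,z),speed=.1); r.wait(.3)
    s=snap("side");check(s,.033+z-.015)
    r.servo_line(M(e,YS,.08),speed=.06)
    for zz in np.arange(.078,.064,-.002):
        r.servo_line(M(e,YS,zz),speed=.03);print(round(zz,3),np.round(r.sense()["contact_force"],1)[2],end="; ")
    r.wait(.2)
def check(s,z,lim=(-.6,.6)):
    d,a=dots(s);W=ray(s,d,z);W=W[(W[:,0]<.85)&(W[:,0]>.2)&(W[:,1]>lim[0])&(W[:,1]<lim[1])][:,:2]
    D=np.linalg.norm(W[:,None]-W[None],axis=2)<.05
    n,l=__import__("scipy.sparse.csgraph",fromlist=["x"]).connected_components(D)
    for j in range(n):
        if (l==j).sum()>=3: g=grid(W[l==j]);print("tray",(l==j).sum(),g[0].round(4),g[1].round(1),round(g[2],1),"scale",(rot(-SY)@(g[0]-SC)).round(3))
E
python3 - <<'E'
from h import *
deliver(np.array([.5417,.3246]),30.0,-.06)
s=snap("side");check(s,.033+.058);save(s,"dB.png",(230,90,410,240),4)
print(r.sense()["clock"])
E
```

```text
tray 7 [ 0.6042 -0.2607] [60.  59.6] 77.7 scale [ 0.    -0.049]
tray 9 [0.5984 0.2545] [53.9 54.3] 26.7 scale [-0.126  0.45 ]
0.078 -4.6; 0.076 -4.6; 0.074 -5.2; 0.072 -2.4; 0.07 -2.1; 0.068 -2.3; 0.066 -1.6; tray 6 [ 0.6097 -0.2603] [52.9 64.6] 9.3 scale [ 0.005 -0.048]
tray 9 [0.6145 0.2295] [56.9 57.3] 26.7 scale [-0.105  0.43 ]
55.0083
```

View pics/dB.png

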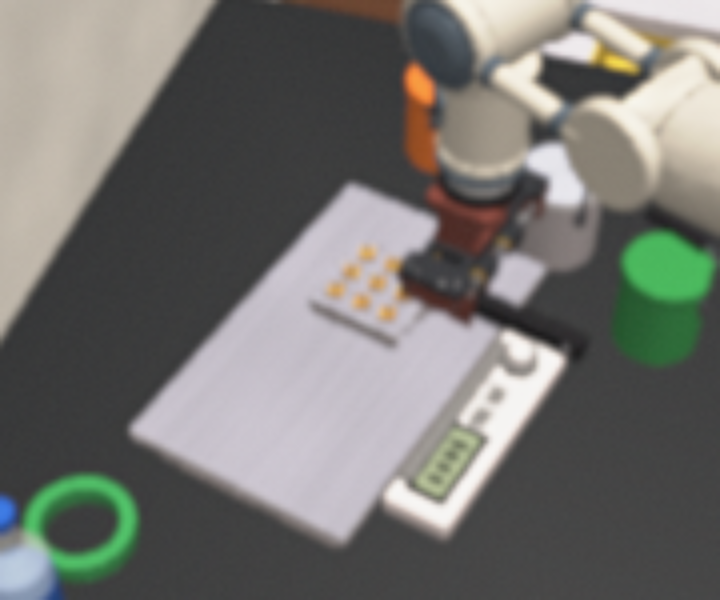

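The tray sits flat on the platter, with the weight transferred at 72 mm as expected. I'll withdraw and fetch the second tray.

```bash
cat >> h.py <<'E'
def withdraw(ys):
    e=sc(0,ys)
    r.servo_line(M(e-.13*u(YS),YS,.066),speed=.07);print("out",np.round(r.sense()["contact_force"],1))
    r.servo_line(M(e-.13*u(YS),YS,.14),speed=.12)
E
python3 - <<'E'
from h import *
withdraw(-.06)
r.servo_line(M([.45,.12],15,.14),down(15),speed=.18)
s=snap("side");check(s,.033,(.1,.5));check(s,.091,(-.6,.1));t=snap("top");check(t,.033,(.1,.5));check(t,.091,(-.6,.1))
E
```

```text
out [ 0.5  0.4 -2.5]
tray 9 [0.631 0.204] [60.1 59.7] 26.5 scale [-0.083  0.409]
tray 8 [ 0.6    -0.2645] [61.6 61. ] 78.0 scale [-0.003 -0.054]
tray 9 [0.6339 0.2005] [61.  60.4] 25.5 scale [-0.079  0.406]
tray 9 [ 0.6055 -0.2737] [60.4 60.3] 76.5 scale [ 0.004 -0.062]
```

Run:
```python
from h import *
o=np.array([.632,.203])
scoop(o,26.2)
check(snap("side"),.078,(.1,.5))
deliver(o,26.2,.06)
withdraw(.06)
s=snap("top");check(s,.091,(-.6,.1));check(snap("side"),.091,(-.6,.1));print(r.sense()["clock"])
```

```text
in [-0.3  0.3 -1.7]
in [-0.3  0.2 -2.4]
up [-0.3  0.3 -5. ]
tray 9 [0.6341 0.2061] [60.3 59.8] 26.2 scale [-0.08   0.412]
tray 6 [ 0.642  -0.1457] [42.9 86.6] 30.3 scale [0.01  0.071]
0.078 -3.7; 0.076 -4.8; 0.074 -5.2; 0.072 -3.3; 0.07 -1.8; 0.068 -1.4; 0.066 -3.1; out [ 0.4 -0.6 -2.6]
tray 9 [ 0.6338 -0.1573] [60.8 60. ] 76.1 scale [0.005 0.058]
tray 9 [ 0.6055 -0.2737] [60.6 60.2] 76.4 scale [ 0.005 -0.062]
tray 8 [ 0.6    -0.2645] [61.6 59.8] 75.9 scale [-0.003 -0.054]
tray 9 [ 0.631  -0.1538] [61.3 60.7] 76.8 scale [0.001 0.061]
76.9667
```

Both trays are on the platter at y = ±60 mm. Next I'll return the lifter with the same TCP pose used to pick it.

Run:
```python
from h import *
r.servo_line(L([.42,.2],30,.16),down(30),speed=.15)
r.servo_line(L(RO,RYAW,.13),down(RYAW),speed=.15)
r.servo_line(L(RO,RYAW,.02),speed=.1);r.servo_line(L(RO,RYAW,.005),speed=.03);print(r.sense()["contact_force"])
r.let_go();r.wait(.4)
r.servo_line(L(RO,RYAW,.12),speed=.12)
r.move_joints([-69.9,-10,60,0,104,-3]) if False else r.servo_line(tcp([.35,.05],.3),speed=.2)
s=snap("top");save(s,"end.png",(120,110,520,330),2);t=snap("side");save(t,"end2.png")
```

```text
[-0.30130895 -0.12226957 -2.32816882]
```

View pics/end.png

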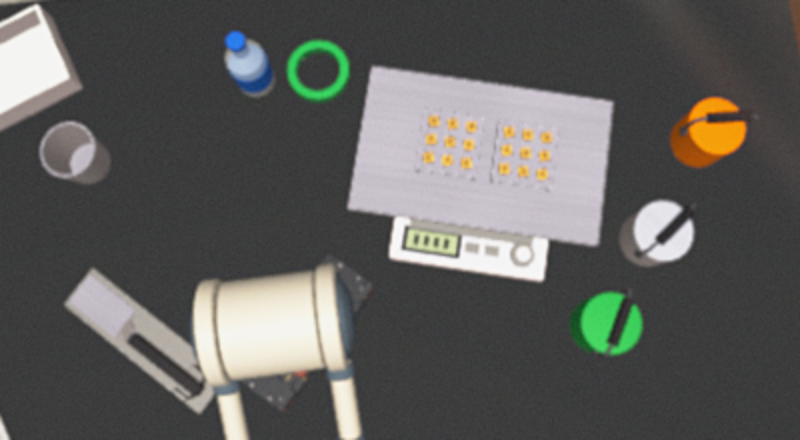

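View pics/end2.png

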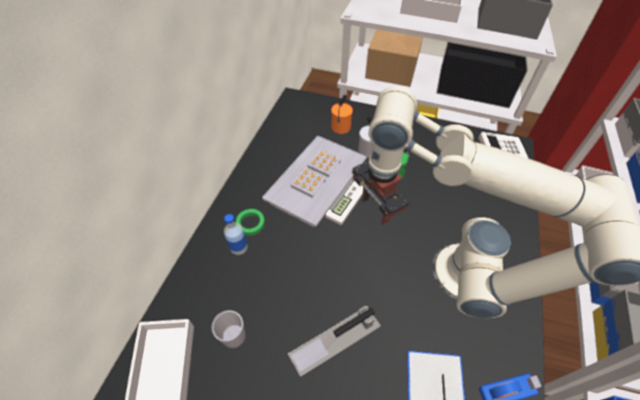

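The final views show both trays flat on the platter, the lifter back in its rest, the canister upright right of the scale at (663,230) in the crop, and the bystanders where they were.

```bash
python3 -c "
from h import *
print(r.hand_in())"
```

```text
the job is handed in; nothing more can be done
None
```

I've handed the job in: the canister stands on the desk right of the scale, the zero key was pressed on an empty platter, both trays present are flat on the platter side by side, and the lifter is back on its rest; no verdict was returned.

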